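# Turn a cork-soled pattern weight over on the turning ramp

## Robot

A 7-joint arm with a two-finger parallel gripper is mounted at the origin on the work surface. World frame = base frame: x ahead of the robot, y to its left, z up, the work surface at z = 0. Lengths are in m, angles in degrees, forces in N, time in s.
With the tool pointing down it reaches from about 0.425 to 0.875 m from the base axis. Payload 4.7 kg.
Tool frame: the origin (TCP) lies between the finger pads; the fingertips stand env.tip_reach ahead of it and the grasp point (between the pads) lies 2 mm behind it (env.tip_reach is the distance from the TCP to the fingertips, in m); z points along the fingers, y is the line along which they close (so a half turn about z gives the same grasp; the last joint's range is limited). The gripper opens to 87 mm and grips with 3 to 60 N. Pads are 19 mm wide; open, the fingers measure 117 mm over their backs; the gripper's body (75 mm by 190 mm) begins 51 mm behind the grasp point.
Start: joints at [-66.114, 18.392, -4.016, 83.108, 1.295, 78.541, -3.26], TCP at [0.255, 0.598, 0.24] pointing down, gripper open.
Joint ranges: [-163.93, 163.93], [-17.29, 119.83], [-79.2, 71.16], [3.27, 140.29], [-89.18, 269.18], [5.43, 117.66], [-154.24, 154.24]. Speed limits (degrees/s): [147.25, 147.25, 180, 180, 180, 180, 180].

## Interface

Orientations are given as [roll, pitch, yaw] about the fixed x, y, z axes, in that order (R = Rz(yaw) Ry(pitch) Rx(roll)).
In Python, from cell import env, optics gives the robot as it stands (env), with the cameras (optics).
- The arm moves only by the tool inch_along, called after ">>>" by a JSON object that holds its "method" and its "body". Schema: {"type":"object","properties":{"moves":{"type":"object","properties":{"dx":{"type":"array","items":{"type":"number"},"minItems":1,"maxItems":8},"dy":{"type":"array","items":{"type":"number"},"minItems":1,"maxItems":8},"dz":{"type":"array","items":{"type":"number"},"minItems":1,"maxItems":8},"turn":{"type":"array","items":{"type":"number"},"minItems":1,"maxItems":8},"jaw":{"type":"array","items":{"type":"number"},"minItems":1,"maxItems":8}},"additionalProperties":false,"required":["dx","dy","dz","turn","jaw"]},"squeeze":{"type":"number"},"only":{"type":"string"},"quiet":{"type":"boolean"},"lines":{"type":"string"}},"required":["moves"],"additionalProperties":false}. moves is an object with one list for each field, all of the same length, 1 to 8, a row being the entries at one place: dx, dy, dz (the shift in fractions of the full range, 1 being 30 cm), turn (a turn about the tool's z in fractions of the full range, 1 being 90 degrees), jaw (the finger opening in m); each row is the pose to reach, as a shift and turn from the pose commanded when the call began, along the tool's axes at that moment; what a row does not reach only later rows make up. A row lasts 1/12 s, in which the tool goes at most 0.0417 m and 7.16 degrees, less where a joint would pass 70% of its speed; a pose out of reach is approached as far as the arm can. The fingers move at their own pace and stop on an object; squeeze is the grip in N (left out, the last holds). Time passes only in rows, so rows that do not move let the fingers close. The tool returns the time, the measured TCP pose, the force, the opening and the grip force at its end. only (a regular expression) keeps the lines of the reply that match it, lines (a string "A,B") keeps lines A to B, and quiet returns only ok. No shift or turn number may pass 1 either way. Input that does not fit is refused with a message, and nothing moves.
- env.get_obs(): the state, without advancing time (a new reading comes with each control period).
- optics.read_camera(name): name is "scene" or "top" or "wrist"; returns a dict with "color" (384x512x3 uint8, blue, green, red), "fx", "fy", "cx", "cy" (pixels), "world_from_camera" (4x4, takes a point from camera to world coordinates). Camera axes: x right, y down, z forward; pixel columns grow to the right and rows downward; lengths in m; the calibration is good to about 2 mm. A picture is of the moment at which its call begins. There is no depth.
- env.sign_off(): hands the job in; it is judged then, once.
The state is a dict: "time_s": time; "qpos": joint angles; "joint_velocities": joint speeds; "effort": joint torques, N m; "tool_pos": TCP position; "tool_rot": TCP orientation; "force": force on the tool from outside, world axes, zero at the start; "wrist_torque": the same for the moment, N m; "grip_width": finger opening in m; "grasp_force": force on a finger pad.
Only numpy, scipy, OpenCV 4.12 (cv2) and the standard library are available. Lean on these libraries where they do the work, as an engineer would, in place of code of your own. Each camera call takes 0.05 s, during which the arm holds its last target. There are 200 camera calls.

## Task

The oblong steel pattern weight needs its cork sole reglued, so it has to lie cork side up in the tray of the turning ramp. Pick it up, carry it over the ramp's raised edge with somewhat more than half of its length sticking out over the tray, and let it drop onto the edge so that it tips off, turns over by itself and comes to rest flat inside the tray. Do not turn it over in the gripper or touch it again after letting go, and leave the square and the round weight where they lie.

Things in the scene. Friction and masses are not known exactly. Their poses are not given: they have to be found in the camera images.
- oblong_weight: the weight to turn over: flat oblong steel slab 80 x 50 x 10 mm, about 0.3 kg, with a brown cork sole (2.5 of the 10 mm); it starts flat on the table, cork down. Origin: centre of the cork face. x along the 80 mm length, y along the 50 mm width, z out through the steel face (up at the start, down once turned over)
- turner: the fixed turning ramp: sheet 90 mm wide, rising 20 deg towards its +x to a free edge over a plywood tray. Origin on the table below the edge's middle, z up. Edge at x 0, z 160, y -45..45 mm; ramp's low end x -109, z 120. Tray x -55..185, y -75..75, walls 4 thick, 30 high. A slab let go 5-60 mm over the edge, long side along x, centre 8-32 mm past it, tips off and turns over into the tray
- square_weight: bystander: a cork-soled steel weight, 55 x 55 x 10 mm. Origin: centre of its underside, z up. To be left alone.
- round_weight: bystander: a round cork-soled steel weight, 64 mm diameter, 10 mm thick. Origin: centre of its underside, z up. To be left alone.

How it is judged:
By the outcome, as a careful person would: the job done as asked, in the order asked, and still so for the second after the job is handed in, with the robot touching nothing.
It also fails if it takes over 34 s, if anything falls off the work surface, if the arm or the gripper's body presses on something with over 40 N, if the wrist force passes 120 N, or if a joint passes its speed limit or range.

## Working session

There is one attempt and no reset: what is moved stays moved. The work goes in short steps, Python scripts to look and compute and a tool call to move; the robot and the scene stay as the last step left them, time stands still between calls to the robot, and variables do not carry over. Pictures are saved under pics/ and viewed, at most 10 in all, crops included, and the job is handed in when it is done.

```bash
ls; mkdir -p pics; python3 - <<'E'
from cell import env, optics
import cv2
o=env.get_obs();print(o['time_s'],o['tool_pos'],o['tool_rot'],o['grip_width'],env.tip_reach)
for n in("top","scene"):
    c=optics.read_camera(n);cv2.imwrite(f"pics/{n}0.png",c["color"])
    print(n,c["fx"],c["fy"],c["cx"],c["cy"],c["world_from_camera"].round(4).tolist())
E
```

```text
cell.py
pics
0.0 [0.25460953 0.597494   0.23846448] [-1.79891030e+02  5.25822280e-03  1.56923697e+02] 0.0869902767990925 0.017
top 362.54944162832186 362.54944162832186 256.9726770572295 191.1655734419543 [[0.0145, -0.9934, 0.1137, 0.4562], [-0.9998, -0.0133, 0.0112, 0.0726], [-0.0096, -0.1138, -0.9935, 0.9345], [0.0, 0.0, 0.0, 1.0]]
scene 374.53449688707275 374.53449688707275 259.5647705013669 186.34918615965827 [[0.6475, 0.6199, -0.4432, 0.9198], [0.7621, -0.5242, 0.3802, -0.2511], [0.0033, -0.5839, -0.8118, 0.7258], [0.0, 0.0, 0.0, 1.0]]
```

View pics/top0.png

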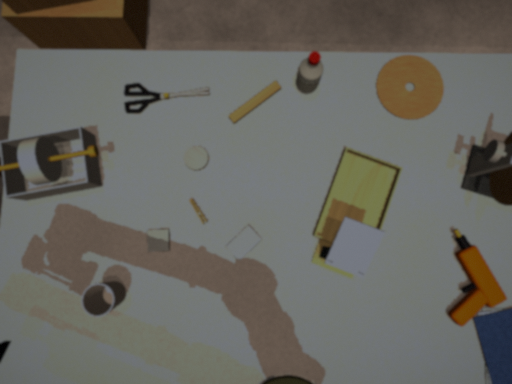

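View pics/scene0.png

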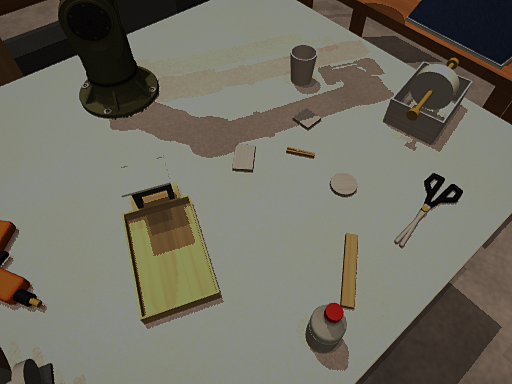

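The top view shows the ramp and tray (white sheet about (353,247), tray about (360,195)), the oblong weight at about (243,240), the square at (158,240) and the round at (197,158). In the scene view the oblong is at (244,158) and the ramp edge is near (150,190). I'll enlarge both views.

```bash
python3 - <<'E'
import cv2,numpy as np
t=cv2.imread("pics/top0.png");s=cv2.imread("pics/scene0.png")
def crop(im,x0,y0,w,h,k):
    c=cv2.resize(im[y0:y0+h,x0:x0+w],None,fx=k,fy=k,interpolation=cv2.INTER_CUBIC)
    c=cv2.convertScaleAbs(c,alpha=1.3)
    for i in range(0,w,10):
        cv2.line(c,(i*k,0),(i*k,6 if (x0+i)%20 else 14),(0,0,255),1); 
        if (x0+i)%20==0: cv2.putText(c,str(x0+i),(i*k,24),0,.35,(0,0,255))
    for i in range(0,h,10):
        cv2.line(c,(0,i*k),(6 if (y0+i)%20 else 14,i*k),(0,0,255),1)
        if (y0+i)%20==0: cv2.putText(c,str(y0+i),(14,i*k+4),0,.35,(0,0,255))
    return c
cv2.imwrite("pics/tc.png",crop(t,220,140,190,140,4))
cv2.imwrite("pics/sc.png",crop(s,110,130,160,120,5))
E
```

```text
(no output)
```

View pics/tc.png

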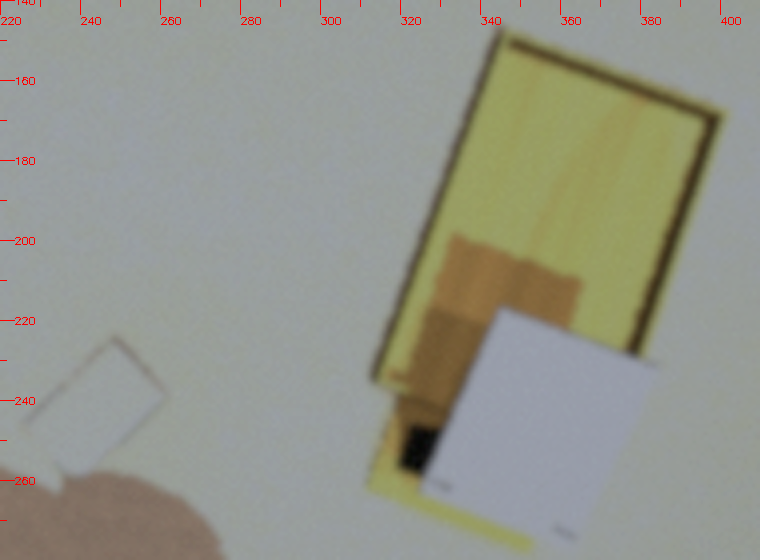

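View pics/sc.png

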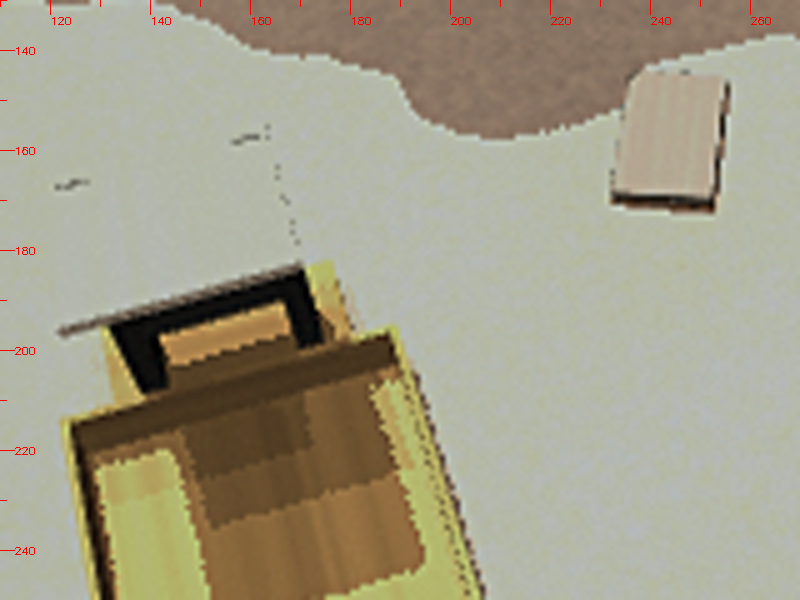

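The crops give the oblong's top-face corners in the top view as (248.5,224), (261.5,239), (238,259), (226,246), and in the scene view as about (235.5,145), (254.5,145.5), (252,169), (231.5,168.5). The ramp's edge ends are at (344.5,217) and (383,231) in the top view, and (169.5,183) and (121.5,196) in the scene view.

```bash
cat >h.py <<'E'
import numpy as np
from cell import env, optics
def ray(c,p):
    d=np.array([(p[0]-c["cx"])/c["fx"],(p[1]-c["cy"])/c["fy"],1.]);W=c["world_from_camera"]
    d=W[:3,:3]@d;return W[:3,3],d/np.linalg.norm(d)
def atz(c,p,z):
    o,d=ray(c,p);return o+d*(z-o[2])/d[2]
def tri(*obs):
    A=0;b=0
    for c,p in obs:
        o,d=ray(c,p);P=np.eye(3)-np.outer(d,d);A=A+P;b=b+P@o
    X=np.linalg.solve(A,b)
    return X,max(np.linalg.norm(np.cross(X-ray(c,p)[0],ray(c,p)[1])) for c,p in obs)
E
python3 - <<'E'
from h import *
T=optics.read_camera("top");S=optics.read_camera("scene")
np.set_printoptions(precision=4,suppress=True)
ot=[(248.5,224),(261.5,239),(238,259),(226,246)]
os_=[(254.5,145.5),(252,169),(231.5,168.5),(235.5,145)]
for p in ot:print("top@10mm",atz(T,p,.01))
for p in os_:print("scene@10mm",atz(S,p,.01))
for n,a,b in(("edgeL",(344.5,217),(169.5,183)),("edgeR",(383,231),(121.5,196))):
    print(n,*tri((T,a),(S,b)),atz(T,a,.16),atz(S,b,.16))
print("low",atz(T,(325,262),.12),atz(T,(364,277),.12))
print("tray far",atz(T,(345,147.5),.03),atz(T,(400,168),.03), "scene",atz(S,(220,297),.03))
E
```

```text
top@10mm [0.4777 0.1034 0.01  ]
top@10mm [0.4404 0.0699 0.01  ]
top@10mm [0.3897 0.1283 0.01  ]
top@10mm [0.4216 0.1593 0.01  ]
scene@10mm [0.4227 0.1574 0.01  ]
scene@10mm [0.4774 0.1037 0.01  ]
scene@10mm [0.444  0.0665 0.01  ]
scene@10mm [0.39   0.1214 0.01  ]
edgeL [ 0.4919 -0.1078  0.1537] 0.0007089627664114645 [ 0.492  -0.1057  0.16  ] [ 0.4962 -0.1099  0.16  ]
edgeR [ 0.4626 -0.1903  0.1554] 0.002248658404349171 [ 0.4636 -0.1866  0.16  ] [ 0.4648 -0.1926  0.16  ]
low [ 0.394  -0.0707  0.12  ] [ 0.3629 -0.1559  0.12  ]
tray far [ 0.6744 -0.1392  0.03  ] [ 0.6233 -0.2767  0.03  ] scene [ 0.6877 -0.1488  0.03  ]
```

The measurements agree. The oblong's centre is about (0.433, 0.114), top near 10 mm, long axis about 133°. The edge's middle is about (0.478, -0.148, 0.155–0.16), with ramp +x at -19.5°. Next I'll move above the weight.

```bash
cat >>h.py <<'E'
from scipy.spatial.transform import Rotation as R
def go(p,yaw):
    o=env.get_obs();M=R.from_euler('xyz',o['tool_rot'],degrees=True)
    d=M.inv().apply(np.array(p)-o['tool_pos'])
    print('shift',d.round(4),'turn',round(-((yaw-o['tool_rot'][2]+180)%360-180),2),'dist',np.linalg.norm(d).round(3),o['time_s'])
E
python3 -c "
from h import *
go((.433,.114,.22),132)"
```

```text
shift [-0.3536 -0.3751  0.0193] turn 24.92 dist 0.516 0.2
```

The rows are not in the units I measure in: shifts go in shares of 30 cm and turns go in shares of 90 degrees. I convert before sending: -0.214 m is -0.7133, -0.202 m is -0.6733, 23 degrees is 0.2556.

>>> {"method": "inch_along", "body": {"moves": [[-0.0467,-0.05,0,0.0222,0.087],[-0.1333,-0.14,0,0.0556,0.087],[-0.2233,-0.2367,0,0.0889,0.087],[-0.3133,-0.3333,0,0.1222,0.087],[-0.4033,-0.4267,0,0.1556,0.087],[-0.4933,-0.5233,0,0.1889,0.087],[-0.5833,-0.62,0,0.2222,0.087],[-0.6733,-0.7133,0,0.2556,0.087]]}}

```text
refused: moves: the value is not of type 'object' (schema: type "object"). Nothing was moved.
```

Nothing moved. I misread the format; it is an object with one list for each field. Resending.

>>> {"method": "inch_along", "body": {"moves": {"dx":[-0.0467,-0.1333,-0.2233,-0.3133,-0.4033,-0.4933,-0.5833,-0.6733],"dy":[-0.05,-0.14,-0.2367,-0.3333,-0.4267,-0.5233,-0.62,-0.7133],"dz":[0,0,0,0,0,0,0,0],"turn":[0.0222,0.0556,0.0889,0.1222,0.1556,0.1889,0.2222,0.2556],"jaw":[0.087,0.087,0.087,0.087,0.087,0.087,0.087,0.087]}}}

```text
time_s: 0.87
tool_pos: [0.357, 0.3198, 0.2395]
tool_rot: [180.0, -0.0, 133.8]
force: [-0.1, -0.0, -0.1]
grip_width: 0.0873
grasp_force: 0.0
```

```bash
python3 -c "
from h import *
go((.433,.114,.22),132)"
```

```text
shift [-0.2012 -0.0875  0.0195] turn 1.78 dist 0.22 0.8667
```

Scaled: -0.201 m is -0.67, -0.19 m is -0.6333, 2 degrees is 0.0222.

>>> {"method": "inch_along", "body": {"moves": {"dx":[-0.11,-0.22,-0.3333,-0.4433,-0.5533,-0.6333,-0.67,-0.67],"dy":[-0.0467,-0.0967,-0.1433,-0.1933,-0.24,-0.2767,-0.2917,-0.2917],"dz":[0.01,0.02,0.0333,0.0433,0.0533,0.0667,0.0667,0.0667],"turn":[0,0.0111,0.0222,0.0222,0.0222,0.0222,0.0222,0.0222],"jaw":[0.087,0.087,0.087,0.087,0.087,0.087,0.087,0.087]}}}

```text
time_s: 1.53
tool_pos: [0.434, 0.1131, 0.2195]
tool_rot: [-180.0, 0.0, 131.6]
force: [-0.4, -0.4, -0.3]
grip_width: 0.0869
grasp_force: 0.0
```

```bash
python3 -c "
from h import *
import cv2
c=optics.read_camera('wrist');cv2.imwrite('pics/w1.png',c['color']);o=env.get_obs();print(o['tool_pos'],o['tool_rot'])
import pickle;pickle.dump(c,open('w1.pkl','wb'))"
```

```text
[0.43335921 0.11545482 0.21955782] [ 1.79981267e+02 -2.73408898e-02  1.31738609e+02]
```

View pics/w1.png

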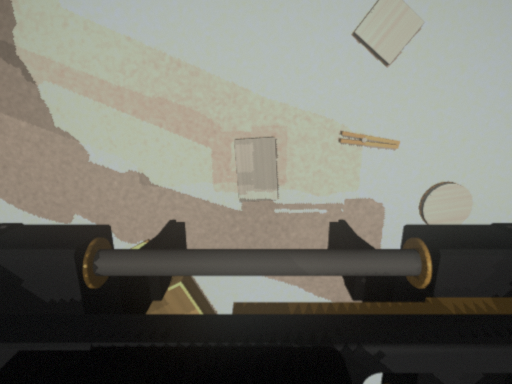

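The wrist view shows the slab between the fingers, with corners at about (235.5,138), (275.5,137), (279,199) and (236.5,198). The other weights are clear of it.

```bash
python3 - <<'E'
from h import *
import pickle
np.set_printoptions(precision=4,suppress=True)
c=pickle.load(open('w1.pkl','rb'));T=optics.read_camera("top");S=optics.read_camera("scene")
w=[(235.5,138),(275.5,137),(279,199),(236.5,198)]
P=np.array([atz(c,p,.01) for p in w]);print(P,P.mean(0))
a=P[2]-P[1]+P[3]-P[0];print(np.degrees(np.arctan2(a[1],a[0])),np.linalg.norm(P[2]-P[1]),np.linalg.norm(P[1]-P[0]))
ctr=(256.6,168);print(tri((c,ctr),(T,(243.5,242)),(S,(243.4,157))))
go((.433,.114,.02),132)
E
```

```text
[[0.3863 0.1277 0.01  ]
 [0.4218 0.1606 0.01  ]
 [0.478  0.1059 0.01  ]
 [0.4364 0.0709 0.01  ]] [0.4306 0.1163 0.01  ]
-46.38144232498816 0.07844987296950737 0.04836241900971079
(array([0.4309, 0.1155, 0.0038]), np.float64(0.001153149821962675))
shift [-0.003  -0.0024  0.1996] turn 0.0 dist 0.2 1.6833
```

Scaled: 0.1995 m is 0.665, 0.196 m is 0.6533, -1 degrees is -0.0111.

```bash
python3 -c "
from h import *
go((.432,.115,.02),133)"
```

```text
shift [-0.0016 -0.0025  0.1996] turn -1.0 dist 0.2 1.6833
```

>>> {"method": "inch_along", "body": {"moves": {"dx":[-0.0033,-0.0067,-0.01,-0.01,-0.01,-0.01,-0.01,-0.01],"dy":[-0.0033,-0.0033,-0.0033,-0.0033,-0.0033,-0.0033,-0.0033,-0.0033],"dz":[0.1167,0.2333,0.35,0.45,0.55,0.6167,0.6533,0.665],"turn":[-0.0111,-0.0111,-0.0111,-0.0111,-0.0111,-0.0111,-0.0111,-0.0111],"jaw":[0.087,0.087,0.087,0.087,0.087,0.087,0.087,0.087]}}}

```text
time_s: 2.35
tool_pos: [0.4322, 0.1147, 0.0178]
tool_rot: [-179.8, -0.1, 133.1]
force: [0.7, 0.6, 0.3]
grip_width: 0.0871
grasp_force: 0.0
```

>>> {"method": "inch_along", "body": {"moves": {"dx":[0,0,0,0,0,0,0,0],"dy":[0,0,0,0,0,0,0,0],"dz":[0,0,0,0,0,0,0,0],"turn":[0,0,0,0,0,0,0,0],"jaw":[0.087,0.045,0.03,0.03,0.03,0.03,0.03,0.03]}, "squeeze": 30}}

```text
time_s: 3.02
tool_pos: [0.4343, 0.1134, 0.0203]
tool_rot: [-180.0, -0.0, 132.9]
force: [-1.1, -1.4, 4.8]
grip_width: 0.0497
grasp_force: 29.9
```

Gripped at 49.7 mm with 30 N. Lifting now.

>>> {"method": "inch_along", "body": {"moves": {"dx":[0,0,0,0,0,0,0,0],"dy":[0,0,0,0,0,0,0,0],"dz":[-0.0333,-0.1167,-0.2333,-0.35,-0.4667,-0.5833,-0.6833,-0.7333],"turn":[0,0,0,0,0,0,0,0],"jaw":[0.03,0.03,0.03,0.03,0.03,0.03,0.03,0.03]}, "squeeze": 40}}

```text
time_s: 3.68
tool_pos: [0.4357, 0.1137, 0.2446]
tool_rot: [179.7, 0.1, 132.9]
force: [-0.1, 0.1, -2.8]
grip_width: 0.0496
grasp_force: 39.8
```

```bash
python3 -c "
from h import *
import cv2,pickle
print(env.get_obs()['grip_width'])
c=optics.read_camera('wrist');cv2.imwrite('pics/w2.png',c['color']);pickle.dump(c,open('w2.pkl','wb'))
go((.497,-.155,.24),160.5)"
```

```text
0.049602967270307496
shift [-0.2382 -0.139   0.0055] turn -27.61 dist 0.276 3.7333
```

View pics/w2.png

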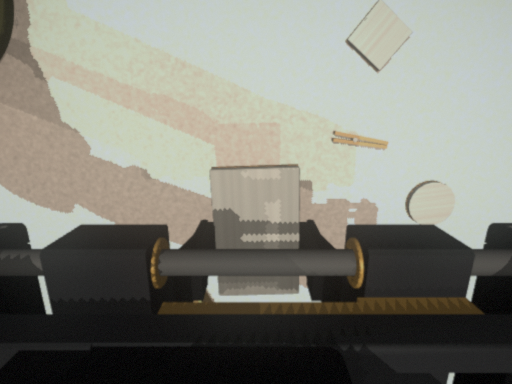

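The slab hangs level between the fingers. Its far top edge runs (211,168) to (299,165) and its near edge (219,295) to (298,293). I'll check how it is centred in the grip.

```bash
python3 - <<'E'
from h import *
import pickle
np.set_printoptions(precision=4,suppress=True)
c=pickle.load(open('w2.pkl','rb'));o=env.get_obs();t=o['tool_pos'];M=R.from_euler('xyz',o['tool_rot'],degrees=True)
P=np.array([M.inv().apply(atz(c,p,t[2]-.010)-t) for p in[(211,168),(299,165),(298,293),(219,295)]])
print(t,P,P.mean(0))
E
```

```text
[0.4367 0.1141 0.2461] [[ 0.044  -0.0259  0.0097]
 [ 0.0455  0.0211  0.0101]
 [-0.0331  0.0235  0.0103]
 [-0.0342 -0.0245  0.0099]] [ 0.0056 -0.0015  0.01  ]
```

Scaled: -0.215 m is -0.7167, -0.16 m is -0.5333, -25 degrees is -0.2778.

```bash
python3 -c "
from h import *
go((.5016,-.1564,.24),160.5)"
```

```text
shift [-0.2424 -0.1366  0.0055] turn -27.61 dist 0.278 3.7333
```

>>> {"method": "inch_along", "body": {"moves": {"dx":[-0.04,-0.1333,-0.2333,-0.3333,-0.4333,-0.5333,-0.6333,-0.7167],"dy":[-0.0233,-0.08,-0.1367,-0.1933,-0.2533,-0.31,-0.3667,-0.4167],"dz":[0,0,0,0,0,0,0,0],"turn":[-0.0111,-0.0444,-0.0889,-0.1333,-0.1778,-0.2222,-0.2556,-0.2778],"jaw":[0.03,0.03,0.03,0.03,0.03,0.03,0.03,0.03]}}}

```text
time_s: 4.4
tool_pos: [0.4886, -0.1317, 0.2394]
tool_rot: [-180.0, -0.0, 158.0]
force: [0.2, 0.1, -2.3]
grip_width: 0.0494
grasp_force: 39.8
```

```bash
python3 -c "
from h import *
go((.5016,-.1564,.24),160.5)"
```

```text
shift [-0.0213 -0.0181 -0.0006] turn -2.53 dist 0.028 4.4
```

Scaled: -0.0213 m is -0.071, -0.02 m is -0.0667, -2.5 degrees is -0.0278.

>>> {"method": "inch_along", "body": {"moves": {"dx":[-0.0267,-0.0533,-0.0667,-0.071,-0.071,-0.071],"dy":[-0.0267,-0.0467,-0.0567,-0.0603,-0.0603,-0.0603],"dz":[0,0,0.0333,0.0667,0.0667,0.0667],"turn":[-0.0111,-0.0222,-0.0278,-0.0278,-0.0278,-0.0278],"jaw":[0.03,0.03,0.03,0.03,0.03,0.03]}}}

```text
time_s: 4.9
tool_pos: [0.5011, -0.1531, 0.2187]
tool_rot: [-180.0, -0.2, 160.4]
force: [1.5, 0.6, -1.5]
grip_width: 0.0497
grasp_force: 39.8
```

```bash
python3 -c "
from h import *
import cv2,pickle
o=env.get_obs();print(o['tool_pos'],o['tool_rot'],o['grip_width'])
ims=[]
for n in('top','scene'):
    c=optics.read_camera(n);pickle.dump(c,open(n+'3.pkl','wb'));im=c['color'];x,y=(300,140) if n=='top' else (70,100)
    ims.append(cv2.resize(im[y:y+150,x:x+100],None,fx=4,fy=4,interpolation=cv2.INTER_CUBIC))
cv2.imwrite('pics/v3.png',cv2.convertScaleAbs(np.hstack(ims),alpha=1.3))"
```

```text
[ 0.50110853 -0.15312642  0.2187127 ] [-1.79968070e+02 -1.75029788e-01  1.60417321e+02] 0.049747167850845396
```

View pics/v3.png

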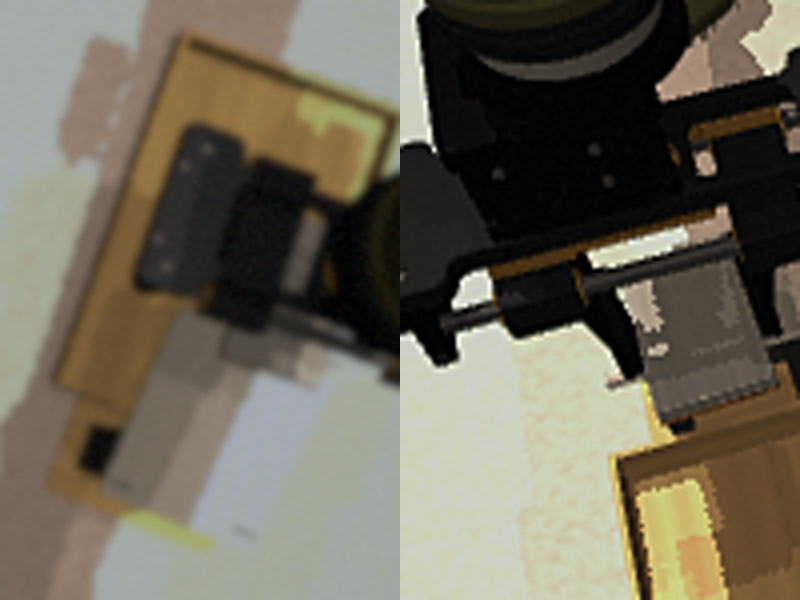

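The scene crop shows the slab over the edge, level and square to it. The tray-side edge of its top is at image (134.5,203) and (163.5,195). I'll compare that with the edge in the same camera.

```bash
python3 - <<'E'
from h import *
import pickle
np.set_printoptions(precision=4,suppress=True)
c=pickle.load(open('scene3.pkl','rb'));a=np.radians(-19.5);ex=np.array([np.cos(a),np.sin(a)]);ey=np.array([-ex[1],ex[0]])
E0=np.array([.479,-.149])
for p in[(134.5,203),(163.5,195)]:
    q=atz(c,p,.209)[:2]-E0;print(q@ex,q@ey)
t=env.get_obs()['tool_pos'][:2]-E0;print(t@ex,t@ey)
go((.5016,-.1564,.2),160.5)
E
```

```text
0.06161021840734654 -0.01964009169482305
0.06272696944897828 0.028370053764573074
0.023106943829762243 0.003809688735106145
shift [-0.0007 -0.0032  0.02  ] turn -0.04 dist 0.02 5.0
```

The slab's centre is about 20 mm past the edge and within 4 mm sideways. I'll lower it 20 mm, settle, release and retreat.

Scaled: 0.02 m is 0.0667, -0.003 m is -0.01.

>>> {"method": "inch_along", "body": {"moves": {"dx":[0,0,0,0,0,0,0,0],"dy":[-0.0033,-0.01,-0.01,-0.01,-0.01,-0.01,-0.01,-0.01],"dz":[0.02,0.0433,0.06,0.0667,0.0667,0.0667,0.0667,0.0667],"turn":[0,0,0,0,0,0,0,0],"jaw":[0.03,0.03,0.03,0.03,0.03,0.03,0.03,0.03]}}}

```text
time_s: 5.67
tool_pos: [0.5015, -0.1566, 0.2003]
tool_rot: [180.0, 0.0, 160.4]
force: [-0.6, 0.2, -1.8]
grip_width: 0.0493
grasp_force: 39.8
```

>>> {"method": "inch_along", "body": {"moves": {"dx":[0,0,0,0,0,0,0,0],"dy":[0,0,0,0,0,0,0,0],"dz":[0,0,0,0,0,0,0,0],"turn":[0,0,0,0,0,0,0,0],"jaw":[0.087,0.087,0.087,0.087,0.087,0.087,0.087,0.087]}}}

```text
time_s: 6.33
tool_pos: [0.5013, -0.1566, 0.2001]
tool_rot: [180.0, 0.0, 160.4]
force: [-0.6, -0.1, -0.0]
grip_width: 0.0857
grasp_force: 0.0
```

>>> {"method": "inch_along", "body": {"moves": {"dx":[0,0,0,0,0,0,0],"dy":[0,0,0,0,0,0,0],"dz":[-0.0667,-0.1667,-0.2667,-0.3667,-0.4667,-0.5333,-0.5333],"turn":[0,0,0,0,0,0,0],"jaw":[0.087,0.087,0.087,0.087,0.087,0.087,0.087]}}}

```text
time_s: 6.92
tool_pos: [0.503, -0.1573, 0.3647]
tool_rot: [179.9, 0.4, 160.4]
force: [-0.5, 0.7, 1.1]
grip_width: 0.0872
grasp_force: 0.0
```

```bash
python3 -c "
from h import *
import cv2
for n in('scene','top'):
    cv2.imwrite('pics/%s4.png'%n,optics.read_camera(n)['color'])
im=cv2.imread('pics/scene4.png')[100:330,60:330];cv2.imwrite('pics/s4c.png',cv2.resize(im,None,fx=2.5,fy=2.5))"
```

```text
(no output)
```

View pics/s4c.png

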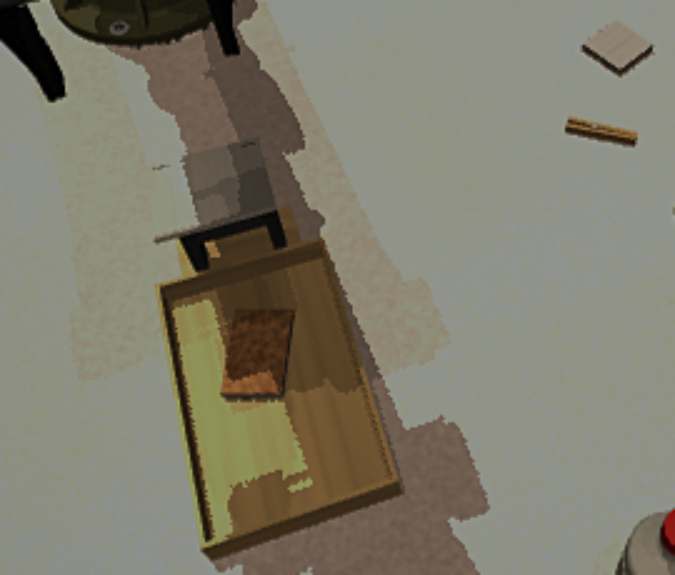

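The slab lies flat, cork side up, inside the tray at crop position (258,355). The gripper is well clear, so I'll hold briefly and hand in.

>>> {"method": "inch_along", "body": {"moves": {"dx":[0,0,0,0,0,0],"dy":[0,0,0,0,0,0],"dz":[0,0,0,0,0,0],"turn":[0,0,0,0,0,0],"jaw":[0.087,0.087,0.087,0.087,0.087,0.087]}}}

```text
time_s: 7.52
tool_pos: [0.5011, -0.1566, 0.3598]
tool_rot: [-180.0, -0.0, 160.4]
force: [-0.1, -0.5, -0.3]
grip_width: 0.0871
grasp_force: 0.0
```

```bash
python3 -c "
from h import *
import cv2
a=cv2.imread('pics/scene4.png');b=optics.read_camera('scene')['color']
print(cv2.absdiff(a,b)[220:265,145:182].mean())
print(env.sign_off())"
```

```text
1.276076076076076
the job is handed in; nothing more can be done
None
```

The oblong weight tipped off the ramp edge, turned over by itself and lies flat, cork side up, in the tray; the arm never went near the square and round weights, and I handed the job in at about 7.6 s.

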